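# Hook the missing shelf arm into its slotted upright and press it home

### The arm

A 7-joint arm with a two-finger parallel gripper is mounted at the origin on the work surface. World frame = base frame: x ahead of the robot, y to its left, z up, the work surface at z = 0. Lengths are in m, angles in rad, forces in N, time in s.
With the tool pointing down it reaches from about 0.35 to 0.9 m from the base axis. Payload 19.9 kg.
Tool frame: the origin (TCP) lies at the very end of the fingers, on their centre line; the grasp point (between the pads) lies 19 mm behind it (env.tcp_to_grasp is the distance from the TCP to the grasp point, in m); z points along the fingers, y is the line along which they close (so a half turn about z gives the same grasp; the last joint's range is limited). The gripper opens to 85 mm and grips with 20 to 120 N. Pads are 22 mm wide; open, the fingers measure 114 mm over their backs; the gripper's body (76 mm by 85 mm) begins 54 mm behind the grasp point. The pads swing forward as they close: fully open they stand 13 mm farther back than shut.
Start: joints at [1.159, 0.417, -0.01, 1.614, 0.005, 1.111, -0.053], TCP at [0.226, -0.583, 0.231] pointing down, gripper open.
Joint ranges: [-2.81, 2.81], [-0.39, 2.02], [-1.27, 1.25], [0.06, 2.57], [-1.19, 4.33], [0.19, 2], [-2.82, 2.82]. Speed limits (rad/s): [1.89, 1.89, 2.39, 2.39, 3.01, 3.01, 3.01].

### API

Orientations are given as a 3x3 rotation matrix whose columns are the frame's x, y, z axes.
In Python, from rig import env gives the robot as it stands.
- The arm moves only by the tool drive_tool, never from a script. Its argument "series" is a list of rows, each a list of 5 numbers: the closure, from 0 (fully open) to 1 (shut), then the shift along the world's x, y, z in cm, then the turn about the world's z in rad. A call has 1 to 20 rows; each row shifts and turns the commanded pose from where the row before left it; what a row does not reach is not made up. A row lasts 1/10 s, in which the tool goes at most 50 mm and 8.59 degrees, less where a joint would pass 70% of its speed; a pose out of reach is approached as far as the arm can. A call is refused whole if a number of a shift passes 5 or a number of a turn 0.15, either way. A call with a gripper value outside its range is refused whole. The fingers move at their own pace and stop on an object; "force" is the grip in N (left out, the last holds). Time passes only in rows, so rows that do not move let the fingers close. It gives the time, the measured TCP pose, the force, the opening and the grip force at its end, in the units of the state.
- env.state(): the state, without advancing time (a new reading comes with each control period).
- env.grab_frame(name): name is "scene" or "top" or "wrist"; returns the picture (384x512x3 uint8, red, green, blue); there is no depth.
- env.camera_params(name): a dict with "intrinsics" (3x3 intrinsics, pixels), "world_to_cam" (4x4, takes a point from world to camera coordinates); the wrist camera has in their place "tool_from_camera" (4x4, takes a point from camera to tool coordinates, whose origin is the TCP and whose axes are the flange's). Camera axes: x right, y down, z forward; pixel columns grow to the right and rows downward; lengths in m; the calibration is good to about 2 mm. A picture is of the moment at which its call begins: read the wrist's pose just before it. camera_params takes no time and is no camera call.
- env.finish_job(): hands the job in; it is judged then, once.
Trained networks look in the newest picture that a camera, given by its name, has taken for a name from the list of things; names that differ only in an ending like _2 or _b are one class to them, and where a whole thing is asked for, a point or a joint stands for the part that bears it (a point fixed in the world has none). Each returns a list of dicts, best first, with "score" (0 to 1); they miss things now and then, are a little off and sometimes report something else, mostly with a low value. They report only what shows in the picture. A call takes as long as a camera call. They do not tell look-alikes from the thing itself.
- env.boxes_of(camera, target): "location" ([column, row] in pixels, amid what is visible of it).
The state is a dict: "t": time; "joint_pos": joint angles; "joint_vel": joint speeds; "joint_torque": joint torques, N m; "eef_pos": TCP position; "tool_rot": TCP orientation; "contact_force": force on the tool from outside, world axes, zero at the start; "wrist_torque": the same for the moment, N m; "grip_width": finger opening in m; "grip_force": force on a finger pad.
Only numpy, scipy, OpenCV 4.12 (cv2) and the standard library are available. Lean on these libraries where they do the work, as an engineer would, in place of code of your own. Each camera call takes 0.05 s, during which the arm holds its last target. There are 200 camera calls.

### The job

The bench rack in the parts store has one shelf arm fitted and its second upright is still bare. Take the loose shelf arm of the same length as the fitted one, hook its two claws into the bare upright at the same level as the fitted arm, and press it down until it is fully home and its spring catch has snapped out into the slot, so that the two make a level pair; then let go. Ease it in by feel (some 15 N of push is plenty; forcing the claws against the upright bends them), and leave the shorter arm and the other things on the bench where they are.

Things in the scene. Friction and masses are not known exactly. Their poses are not given: they have to be found in the camera images.
- long_tube (a point): loose long shelf arm to be fitted, galvanised steel, 0.5 kg, upright on the bench. Tube 20 mm wide, 30 mm high, ending 160 mm in front of the head's back face (end lip 14 mm higher), welded to the foot of a claw head 34 wide, 22 deep, 84 mm high. This point: centre of the tube, 15 mm above the underside, 75 mm in front of the back face. x along the tube to the head, the way the claws point; z up
- long_heel (a point): on the long arm: back face of its head, middle plane, at the underside of the lower claw's neck, 12 mm above the arm's underside; axes as long_tube. Fully home it lies at the bottom edge of the upright's third slot, within about 1 mm
- upper_claw (a point): on the long arm: the same point of the upper claw, 62 mm above the underside. Each claw sticks out 11.5 mm behind the back face, 5 mm thick, round-nosed, 24 mm high: a neck 12 mm high and behind it a tongue reaching 12 mm below the neck's underside; throat between tongue and back face 4.5 mm (6.4 mm at the tongue's lower tip)
- long_head (a point): middle of the flat top of the long arm's claw head (34 mm wide, 22 mm deep), 84 mm above the arm's underside, 11 mm in front of the back face: a place to push down; axes as long_tube
- catch (a joint): the long arm's spring catch: 4.5 mm pin through the head, 38.5 mm above the underside, standing 6 mm out of the back face. 0 = fully out, grows to 0.008 m pushed in; spring 3.9 N, plus 1.1 N per mm. Hooked but not down, the upright's face holds it in 6 mm: 10 N off the face, rubbing carries the arm's weight. Some 1 mm above home it springs out into the slot's open top and locks
- bare_seat (a point): drawn place of the third slot's bottom edge of the bare upright (on its front face and middle line, 135 mm above the bench), taken from its foot plate: the lower claw's place. x points into the face, the way the claws go in; z up. The upright is bolted in a wide shoe and really stands up to 6 mm off this in x, 8 mm in y; height and direction are true
- bare_slot4 (a point): drawn place (off by as much) of the top slot's bottom edge, 185 mm high: the upper claw's. Upright: fixed channel 40 mm wide, 30 deep, 245 high, face 3 mm thick; slots 6.5 mm wide, 30 high, bottom edges at 35, 85, 135, 185 mm. Claws go in with the arm 12 to 18 mm above home; hold the back face within about 2 mm of the upright's face while sliding down until the tongues are behind it
- fitted_heel (a point): the same heel point on the arm already fitted to the other upright, 200 mm to one side: an equal arm, fixed, level with the place to fill, tube standing out 160 mm toward the robot, head top 207 mm above the bench; two cross bars join the uprights behind (20 to 50 mm high, and 217 to 243 mm high 34 mm behind the face); axes as bare_seat
- short_tube (a point): the other loose arm, not to be used: the same claw head, but the tube ends 110 mm in front of the back face; this point: centre of its tube, 60 mm in front of the back face, 15 mm above the underside
- carton: bystander: open cardboard parts carton 160 x 100 x 90 mm high with two fittings in it; origin under its centre
- tape_roll: bystander: roll of clear tape lying flat, 90 mm across, 48 mm high; origin under its centre
- oil_can: bystander: round can 54 mm across, 130 mm high; origin under its centre
There are look-alikes about, which are no part of the job. What is shaped like the part that bears long_tube but brown, orange or yellow is not meant.

How it is judged:
By the outcome, as a careful person would: the job done as asked, in the order asked, and still so for the second after the job is handed in, with the robot touching nothing.
It also fails if it takes over 72 s, if anything falls off the work surface, if the arm or the gripper's body presses on something with over 40 N, if the wrist force passes 120 N, or if a joint passes its speed limit or range.

## Working session

There is one attempt and no reset: what is moved stays moved. The work goes in short steps, Python scripts to look and compute and a tool call to move; the robot and the scene stay as the last step left them, time stands still between calls to the robot, and variables do not carry over. Pictures are saved under pics/ and viewed, at most 10 in all, crops included, and the job is handed in when it is done.

Besides the shell and the picture viewer there is one more tool, called after ">>>" as name(argument=value, ...), one argument or row to a line, values as JSON. drive_tool: Moves the arm, as the interface text tells. Its arguments: {"type":"object","properties":{"series":{"type":"array"},"force":{"type":"number"}},"required":["series"]}

```bash
mkdir -p pics; ls
cat > h.py <<'E'
import numpy as np, cv2
from rig import env
def grab(n,f=None):
    im=env.grab_frame(n)
    if f: cv2.imwrite('pics/'+f,im[:,:,::-1])
    return im
def cam(n):
    p=env.camera_params(n);K=np.array(p['intrinsics'])
    if 'world_to_cam' in p: T=np.array(p['world_to_cam'])
    else:
        s=env.state();W=np.eye(4);W[:3,:3]=s['tool_rot'];W[:3,3]=s['eef_pos']
        T=np.linalg.inv(W@np.array(p['tool_from_camera']))
    return K,T
def onz(n,px,z,ax=2):
    K,T=cam(n);R=T[:3,:3];c=-R.T@T[:3,3]
    d=R.T@np.linalg.solve(K,[px[0],px[1],1]);return c+d*(z-c[ax])/d[ax]
def proj(n,P):
    K,T=cam(n);q=K@(T[:3,:3]@np.array(P)+T[:3,3]);return q[:2]/q[2]
E
python3 - <<'E'
from h import *
np.set_printoptions(precision=4,suppress=True)
a=grab('scene');b=grab('top')
cv2.imwrite('pics/s.png',a[:,:,::-1]);cv2.imwrite('pics/t.png',b[:,:,::-1])
Z=dict(long_tube=.015,long_heel=.012,upper_claw=.062,long_head=.084,bare_seat=.135,bare_slot4=.185,fitted_heel=.135,short_tube=.015,carton=.045,tape_roll=.024,oil_can=.065)
for n in Z:
  for c in('scene','top'):
    for r in env.boxes_of(c,n)[:3]:
      print(n,c,np.round(r['location']),round(r['score'],2),onz(c,r['location'],Z[n]))
s=env.state();print(s['t'],s['tool_rot'],env.tcp_to_grasp,s['contact_force'])
E
```

```text
pics
long_tube scene [362. 177.] 0.98 [0.1872 0.3079 0.015 ]
long_tube scene [359. 243.] 0.83 [0.4455 0.2943 0.015 ]
long_tube scene [343. 287.] 0.8 [0.5856 0.2541 0.015 ]
long_tube top [129. 187.] 0.88 [0.4309 0.4296 0.015 ]
long_tube top [160. 266.] 0.79 [0.1762 0.3127 0.015 ]
long_tube top [170. 183.] 0.7 [0.445  0.2957 0.015 ]
long_heel scene [340. 291.] 0.88 [0.5946 0.2472 0.012 ]
long_heel scene [414. 244.] 0.84 [0.4199 0.4451 0.012 ]
long_heel scene [361. 241.] 0.73 [0.4355 0.3002 0.012 ]
long_heel top [165. 266.] 0.8 [0.1751 0.3    0.012 ]
long_heel top [126. 189.] 0.74 [0.4224 0.4408 0.012 ]
long_heel top [186. 136.] 0.7 [0.606  0.2473 0.012 ]
upper_claw scene [339. 291.] 0.91 [0.6212 0.2386 0.062 ]
upper_claw scene [411. 240.] 0.8 [0.4444 0.4221 0.062 ]
upper_claw scene [363. 242.] 0.77 [0.4727 0.2965 0.062 ]
upper_claw top [167. 262.] 0.87 [0.1898 0.2838 0.062 ]
upper_claw top [186. 138.] 0.71 [0.5898 0.239  0.062 ]
upper_claw top [127. 189.] 0.6 [0.4183 0.4232 0.062 ]
long_head scene [362. 177.] 0.9 [0.2563 0.291  0.084 ]
long_head scene [411. 244.] 0.67 [0.4736 0.412  0.
[... 586 characters left out ...]
[150. 211.] 0.7 [ 0.4305 -0.3249  0.015 ]
short_tube top [133. 126.] 0.5 [0.6366 0.4261 0.015 ]
carton scene [413. 301.] 0.75 [0.6091 0.4149 0.045 ]
carton scene [ 99. 265.] 0.74 [ 0.6405 -0.3726  0.045 ]
carton scene [262. 227.] 0.61 [0.4541 0.0219 0.045 ]
carton top [377. 128.] 0.62 [ 0.6427 -0.3831  0.045 ]
tape_roll scene [262. 224.] 0.97 [0.4307 0.0203 0.024 ]
tape_roll top [248. 174.] 0.84 [0.4823 0.0357 0.024 ]
tape_roll top [172. 189.] 0.56 [0.4251 0.2855 0.024 ]
oil_can scene [416. 300.] 0.95 [0.6166 0.4143 0.065 ]
oil_can top [131. 126.] 0.74 [0.6231 0.4207 0.065 ]
1.2 [[ 0.9324  0.3614 -0.0001]
 [ 0.3614 -0.9324  0.0001]
 [-0.     -0.0002 -1.    ]] 0.0187 [-0.7041 -0.2991  0.1913]
```

Run:
```python
import cv2
for n in 'st':
    cv2.imwrite(f'pics/{n}2.png',cv2.resize(cv2.imread(f'pics/{n}.png'),(800,600),interpolation=cv2.INTER_CUBIC))
```

```text
(no output)
```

View pics/s2.png

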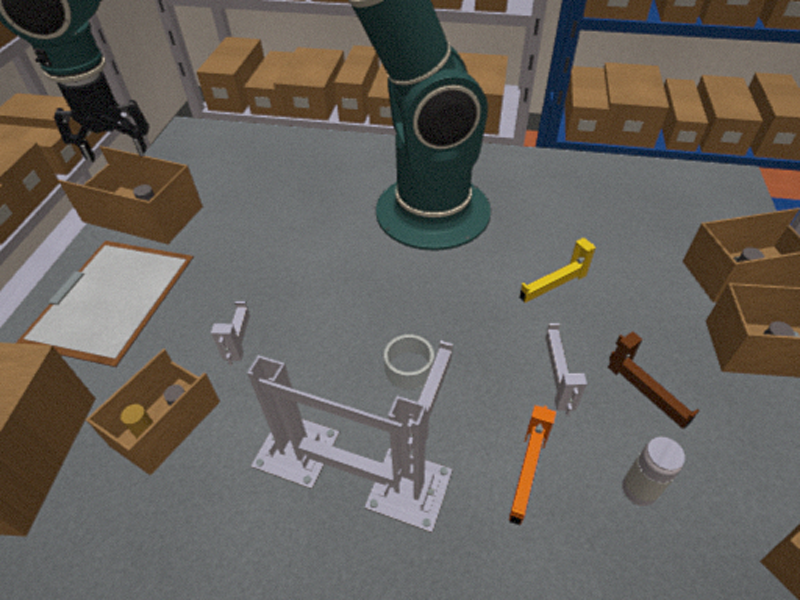

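View pics/t2.png

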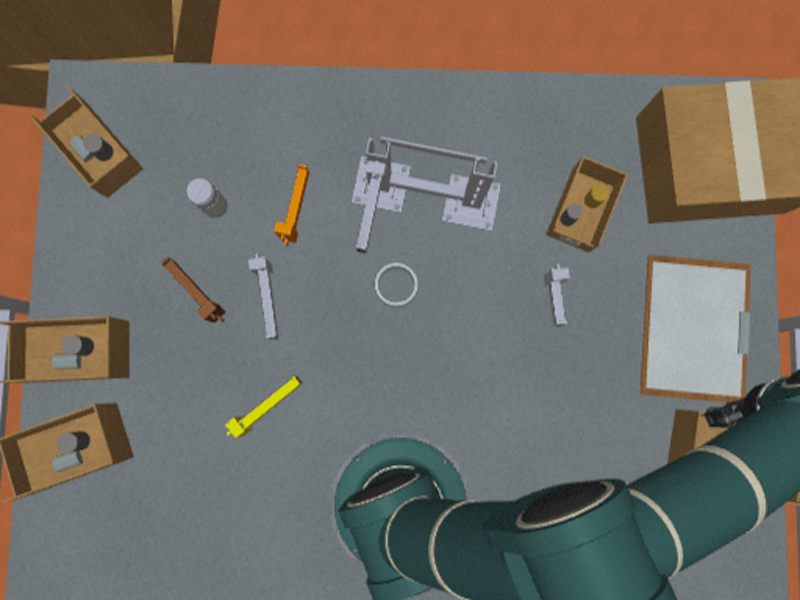

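The scene picture (800-wide scale) shows the rack at (340,430), with the bare upright at (275,420) and the fitted arm at (435,375). The arm-shaped candidates in the top picture are grey (264,297), grey (559,295), yellow (265,405), brown (193,290) and orange (292,205). The coloured ones are look-alikes. Grey (264,297) is the longer grey arm at about 75 px, against 57 px for (559,295), so it is the one to fit. I'll confirm that in an enlarged crop.

Run:
```python
import cv2,numpy as np
s=cv2.imread('pics/s.png');t=cv2.imread('pics/t.png')
c=lambda im,x,y:cv2.resize(im[y:y+75,x:x+100],(400,300),interpolation=cv2.INTER_CUBIC)
cv2.imwrite('pics/crop.png',np.vstack([np.hstack([c(t,120,155),c(s,310,195)]),np.hstack([c(t,222,82),c(t,310,155)])]))
```

```text
(no output)
```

View pics/crop.png

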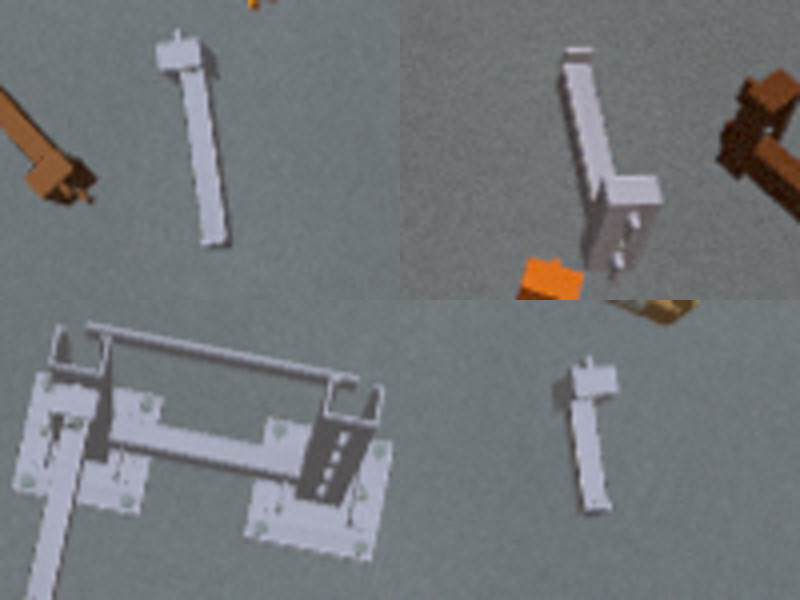

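The crop confirms it. The left grey arm (top picture, full-frame about (169,190)) has a tube about 47 px long, against roughly 30 px for the right one. Claws point to +x on both.

Run:
```python
from h import *
np.set_printoptions(precision=4,suppress=True)
t=lambda x,y,ox,oy:(ox+x/4-.5+.125+.0,oy+y/4-.375)
for nm,c,px,z in [('head','top',t(181,54,120,155),.084),('lip','top',t(215,240,120,155),.044),
 ('head','scene',t(232,190,310,195),.084),('lip','scene',t(178,50,310,195),.044),
 ('bareTopFront','top',t(353,117,222,82),.245),('fitTopFront','top',t(79,74,222,82),.245),
 ('slot4mid','top',t(343,138,222,82),.2),('slot3mid','top',t(336,157,222,82),.15),('slot1','top',t(322,190,222,82),.05),
 ('fithead','top',t(73,103,222,82),.207),('barL','top',t(88,25,222,82),.243),('barR','top',t(357,78,222,82),.243)]:
    print(nm,c,np.round(px,1),onz(c,px,z))
print(env.camera_params('wrist'))
```

```text
head top [164.9 168.1] [0.4843 0.2998 0.084 ]
lip top [173.4 214.6] [0.3402 0.2734 0.044 ]
head scene [367.6 242.1] [0.4859 0.3034 0.084 ]
lip scene [354.1 207.1] [0.3418 0.2766 0.044 ]
bareTopFront top [309.9 110.9] [ 0.6339 -0.1386  0.245 ]
fitTopFront top [241.4 100.1] [0.6603 0.0581 0.245 ]
slot4mid top [307.4 116.1] [ 0.6314 -0.1366  0.2   ]
slot3mid top [305.6 120.9] [ 0.6309 -0.137   0.15  ]
slot1 top [302.1 129.1] [ 0.6308 -0.1367  0.05  ]
fithead top [239.9 107.4] [0.6506 0.0633 0.207 ]
barL top [243.6  87.9] [0.6975 0.0527 0.243 ]
barR top [310.9 101.1] [ 0.6633 -0.1413  0.243 ]
{'intrinsics': array([[286.8739,   0.    , 261.4502],
       [  0.    , 286.8739, 194.69  ],
       [  0.    ,   0.    ,   1.    ]]), 'tool_from_camera': array([[ 0.0006, -0.958 , -0.2868,  0.0727],
       [ 1.    ,  0.0003,  0.001 ,  0.0002],
       [-0.0008, -0.2868,  0.958 , -0.1418],
       [ 0.    ,  0.    ,  0.    ,  1.    ]])}
```

>>> drive_tool(
  series=[
    [0.4,2,4.3,0,0.147],
    [0.4,2,4.3,0,0.147],
    [0.4,2,4.3,0,0.147],
    [0.4,2,4.3,0,0.147],
    [0.4,2,4.3,0,0.147],
    [0.4,2,4.3,0,0.147],
    [0.4,2,4.3,0,0.147],
    [0.4,2,4.3,0,0.147],
    [0.4,2,4.3,0,0.147],
    [0.4,1.6,4.3,0,0.147],
    [0.4,0,4.4,0,0.147],
    [0.4,0,4.4,0,0.147],
    [0.4,0,4.4,0,0.147],
    [0.4,0,4.4,0,0.147],
    [0.4,0,4.4,0,0.147],
    [0.4,0,4.4,0,0.147],
    [0.4,0,4.4,0,0.147],
    [0.4,0,4.4,0,0.147],
    [0.4,0,4.4,0,0.147],
    [0.4,0,4.4,0,0.147],
  ],
  force=40,
)

```text
t: 3.2
eef_pos: [0.4219, 0.2889, 0.2315]
tool_rot: [[-0.985, -0.173, 0.001], [-0.173, 0.985, -0.0], [-0.001, -0.0, -1.0]]
contact_force: [1.4, -1.2, 1.0]
grip_width: 0.0511
grip_force: 0.0
```

Run:
```python
from h import *
np.set_printoptions(precision=4,suppress=True)
a=grab('wrist');cv2.imwrite('pics/w1.png',cv2.resize(a[:,:,::-1],(800,600)))
cv2.imwrite('pics/w1r.png',a[:,:,::-1])
for n,z in [('long_tube',.015),('long_head',.084),('upper_claw',.062),('long_heel',.012)]:
    for r in env.boxes_of('wrist',n)[:2]: print(n,r['location'],r['score'],onz('wrist',r['location'],z))
print(np.degrees(np.arctan2(-.173,-.985)))
```

```text
long_tube [264.2, 186.8] 0.97 [0.4427 0.3003 0.015 ]
long_tube [234.5, 2.7] 0.73 [0.2449 0.2309 0.015 ]
long_head [373.6, 181.0] 0.96 [0.3992 0.4038 0.084 ]
long_head [261.1, 184.6] 0.73 [0.4232 0.2896 0.084 ]
upper_claw [234.1, 5.8] 0.87 [0.2616 0.2339 0.062 ]
upper_claw [264.5, 184.6] 0.86 [0.4286 0.2923 0.062 ]
long_heel [234.9, 5.0] 0.9 [0.2469 0.2271 0.012 ]
long_heel [264.6, 190.2] 0.72 [0.4493 0.2951 0.012 ]
-170.03848340160252
```

View pics/w1.png

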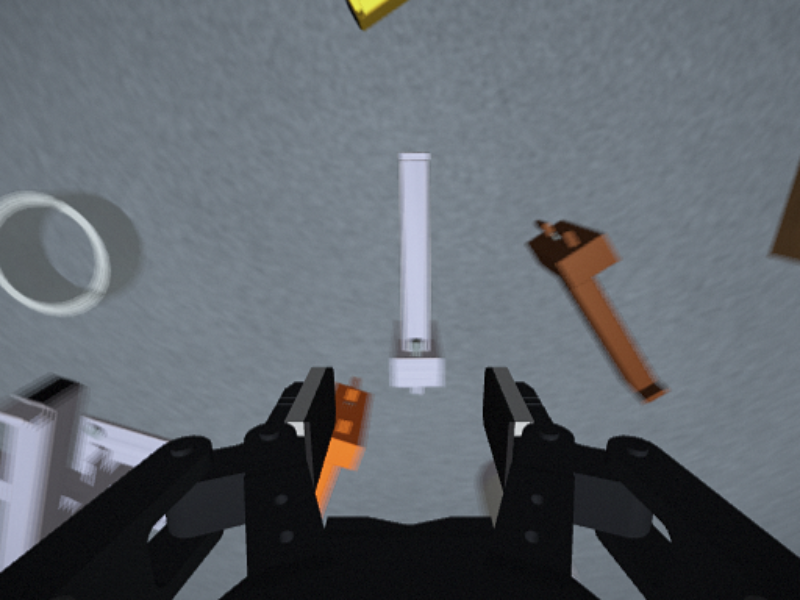

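The wrist view shows the arm standing along the image column, with the tube lip at (415,156) and the head top at (417,373), so the yaw already matches.

Run:
```python
from h import *
np.set_printoptions(precision=4,suppress=True)
f=lambda x,y:((x+.5)*.64-.5,(y+.5)*.64-.5)
h=onz('wrist',f(417,373),.084);l=onz('wrist',f(415,156),.044);d=(h-l)[:2];L=np.linalg.norm(d);u=d/L
print(h,l,L,np.degrees(np.arctan2(u[1],u[0])),'grasp',h[:2]-.064*u, env.state()['eef_pos'])
```

```text
[0.4835 0.3027 0.084 ] [0.3395 0.2768 0.044 ] 0.14639887026181606 10.216697480876794 grasp [0.4205 0.2914] [0.4218 0.2869 0.231 ]
```

>>> drive_tool(
  series=[
    [0.4,-0.2,0.4,-5,0.003],
    [0.4,0,0,-5,0],
    [0.4,0,0,-5,0],
    [0.4,0,0,-4,0],
    [0.4,0,0,-2.5,0],
    [0.4,0,0,-1.1,0],
    [0.4,0,0,0,0],
    [1,0,0,0,0],
    [1,0,0,0,0],
    [1,0,0,0,0],
    [1,0,0,0,0],
    [1,0,0,0,0],
  ],
  force=80,
)

```text
t: 4.65
eef_pos: [0.4208, 0.2913, 0.0071]
tool_rot: [[-0.985, -0.17, 0.002], [-0.17, 0.985, 0.0], [-0.002, -0.0, -1.0]]
contact_force: [-2.0, -4.1, 15.3]
grip_width: 0.0184
grip_force: 78.7
```

>>> drive_tool(
  series=[
    [1,0,0,2,0],
    [1,0,0,4.5,0],
    [1,0,0,4.8,0],
    [1,0,0,4.8,0],
    [1,0,0,4.7,0],
    [1,0.6,-3.4,0,-0.028],
    [1,0.6,-3.4,0,-0.028],
    [1,0.6,-3.4,0,-0.028],
    [1,0.6,-3.4,0,-0.028],
    [1,0.6,-3.4,0,-0.028],
    [1,0.7,-3.4,0,-0.028],
    [1,0.7,-3.4,0,-0.028],
    [1,0.7,-3.4,0,-0.028],
    [1,0.7,-3.4,0,-0.028],
    [1,0.7,-3.4,0,-0.028],
    [1,0.7,-3.4,0,-0.028],
    [1,0.7,-3.4,0,-0.027],
    [1,0,0,0,0],
    [1,0,0,0,0],
  ],
)

```text
t: 6.55
eef_pos: [0.4985, -0.1172, 0.2137]
tool_rot: [[-0.986, 0.164, -0.0], [0.164, 0.986, -0.0], [0.0, -0.0, -1.0]]
contact_force: [0.1, 1.0, -4.5]
grip_width: 0.0183
grip_force: 79.8
```

Run:
```python
from h import *
np.set_printoptions(precision=4,suppress=True)
a=grab('wrist');cv2.imwrite('pics/w2r.png',a[:,:,::-1]);cv2.imwrite('pics/w2.png',cv2.resize(a[:,:,::-1],(800,600),interpolation=cv2.INTER_CUBIC))
for n,z in [('long_head',.294),('bare_slot4',.185),('bare_seat',.135),('fitted_heel',.135)]:
    for r in env.boxes_of('wrist',n)[:2]: print(n,r['location'],r['score'],onz('wrist',r['location'],z))
s=env.state();print(s['eef_pos'],s['tool_rot'],s['contact_force'],s['wrist_torque'],s['grip_width'])
```

```text
long_head [260.5, 193.1] 0.57 [ 0.4445 -0.1075  0.294 ]
bare_slot4 [298.8, 237.1] 0.64 [ 0.5093 -0.0934  0.185 ]
bare_seat [295.5, 241.4] 0.53 [ 0.537  -0.0935  0.135 ]
fitted_heel [484.1, 290.2] 0.66 [0.6112 0.0659 0.135 ]
[ 0.4988 -0.116   0.2137] [[-0.9868  0.1617  0.0002]
 [ 0.1617  0.9868 -0.0003]
 [-0.0003 -0.0002 -1.    ]] [-0.8224  0.9542 -4.6165] [0.0625 0.0668 0.0313] 0.01842980130480727
```

View pics/w2.png

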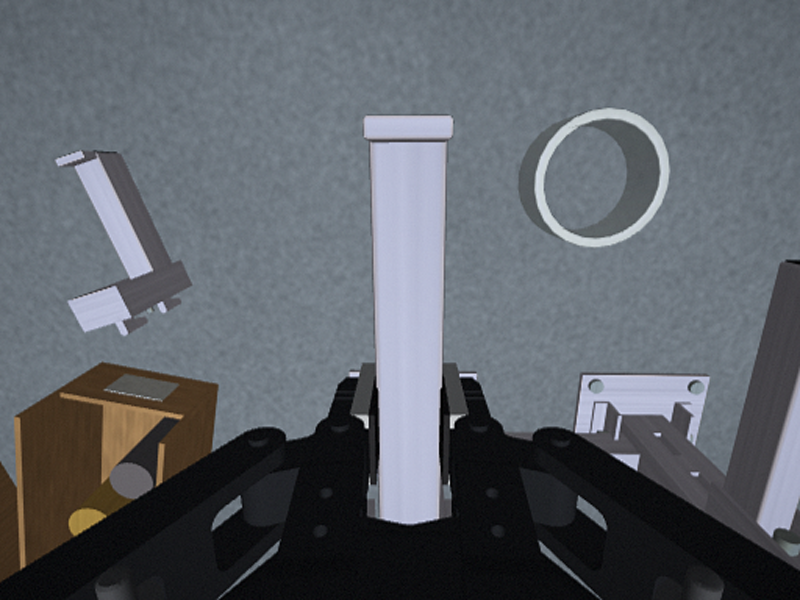

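The picture shows the held tube centred at (408,330), but the upright is hidden behind the hand. I'll move so the wrist camera looks down on the upright's top, beside the tube.

>>> drive_tool(
  series=[
    [1,0,0,4.3,0],
    [1,0,0,4.3,0],
    [1,3.4,0.6,0,0],
    [1,3.4,0.6,0,0],
    [1,3.4,0.6,0,0],
    [1,3.4,0.6,0,0],
    [1,3.4,0.7,0,0],
    [1,0,0,0,0],
    [1,0,0,0,0],
    [1,0,0,0,0],
  ],
)

```text
t: 7.8
eef_pos: [0.6684, -0.0856, 0.2995]
tool_rot: [[-0.987, 0.163, -0.0], [0.163, 0.987, -0.0], [0.0, -0.0, -1.0]]
contact_force: [0.6, -0.1, -5.4]
grip_width: 0.0185
grip_force: 80.4
```

Run:
```python
from h import *
np.set_printoptions(precision=4,suppress=True)
s=env.state();a=grab('wrist');cv2.imwrite('pics/w3r.png',a[:,:,::-1]);cv2.imwrite('pics/w3.png',cv2.resize(a[:,:,::-1],(800,600),interpolation=cv2.INTER_CUBIC))
print(s['eef_pos'],s['tool_rot'],s['t'])
```

```text
[ 0.6684 -0.0856  0.2995] [[-0.9867  0.1627 -0.0003]
 [ 0.1627  0.9867 -0.0003]
 [ 0.0002 -0.0004 -1.    ]] 7.8
```

View pics/w3.png

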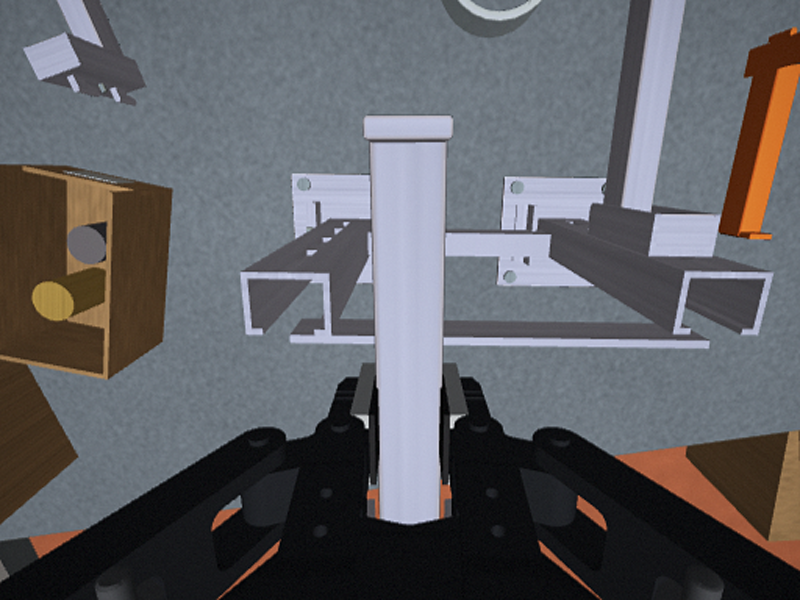

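The picture shows the bare upright's U top at (242–328, 272) and the fitted one at (686–772, 272). The rear bar's edge runs (290,342)–(709,347), and the held tube spans columns 372–447. Next I'll get sub-pixel edges from the raw picture.

```bash
cat > edges.py <<'E'
from h import *
np.set_printoptions(precision=4,suppress=True)
g=cv2.cvtColor(cv2.GaussianBlur(cv2.imread('pics/w3r.png'),(0,0),.7),cv2.COLOR_BGR2GRAY).astype(float)
def edge(p,sign):  # p profile
    d=sign*np.gradient(p);i=int(np.argmax(d[1:-1]))+1
    a,b,c=d[i-1:i+2];return i+.5*(a-c)/(a-2*b+c)
def vert(r0,r1,c0,c1,s): return np.array([(c0+edge(g[r,c0:c1],s),r) for r in range(r0,r1)])
def horz(c0,c1,r0,r1,s): return np.array([(c,r0+edge(g[r0:r1,c],s)) for c in range(c0,c1)])
def line(P,ax): # robust fit
    k=np.polyfit(P[:,ax],P[:,1-ax],1);
    for _ in range(3):
        e=np.abs(P[:,1-ax]-np.polyval(k,P[:,ax]));m=e<=max(.3,2*np.median(e));k=np.polyfit(P[m,ax],P[m,1-ax],1)
    return k,np.median(e)
W=lambda px,z:onz('wrist',px,z)
ZT=.245
def upr(cl,cr):
    L,eL=line(vert(182,205,cl-6,cl+6,+1),1);R,eR=line(vert(180,205,cr-6,cr+6,-1),1)
    F,eF=line(horz(cl+8,cr-6,168,179,+1),0)
    print('res',eL,eR,eF)
    def pt(k):
        c=np.polyval(k,174);r=np.polyval(F,c);c=np.polyval(k,r);return W((c,np.polyval(F,c)),ZT)
    a,b=pt(L),pt(R);d=(b-a)[:2]
    w=W((cl+8,np.polyval(F,cl+8)),ZT);v=W((cr-8,np.polyval(F,cr-8)),ZT);e=(v-w)[:2]
    print('corners',a,b,'w',np.linalg.norm(d),'mid',(a+b)/2,'yaw',np.degrees(np.arctan2(-e[0],e[1])))
    return (a+b)/2
A=upr(155,210);B=upr(439,494)
e=(B-A)[:2];print('between',np.linalg.norm(e),'yaw',np.degrees(np.arctan2(-e[0],e[1])))
bar,er=line(horz(255-60,232,214,226,-1),0);b2,er2=line(horz(300,440,212,226,-1),0)
P=[W((c,np.polyval(b2,c)),.217) for c in (300,440)];Q=[W((c,np.polyval(b2,c)),.243) for c in (300,440)]
for X in(P,Q):
    e=(X[1]-X[0])[:2];print('bar yaw',np.degrees(np.arctan2(-e[0],e[1])),X[0],er2)
s=env.state();zu=s['eef_pos'][2]-.006
L,eL=line(vert(100,200,228,248,+1),1);R,eR=line(vert(100,200,276,296,-1),1)
for r in(110,190):
    a=W((np.polyval(L,r),r),zu+.03);b=W((np.polyval(R,r),r),zu+.03)
    T=np.array(s['tool_rot']);q=T.T@((a+b)/2-s['eef_pos']);print('tube',np.linalg.norm(b-a),'tool xy',q,eL,eR)
lip,_=line(horz(240,282,70,82,+1),0);p=W((262,np.polyval(lip,262)),zu+.044);print('lip end tool',T.T@(p-s['eef_pos']))
E
python3 edges.py
```

```text
res 0.018172213773738122 0.04158023259276433 0.06043256559698307
corners [ 0.6268 -0.1565  0.245 ] [ 0.6338 -0.1171  0.245 ] w 0.03998581990813825 mid [ 0.6303 -0.1368  0.245 ] yaw -10.108658100029785
res 0.18525882710463293 0.17435349324932758 0.04766506514613411
corners [0.6588 0.0402 0.245 ] [0.6658 0.0793 0.245 ] w 0.03969916784849024 mid [0.6623 0.0598 0.245 ] yaw -10.182278558040577
between 0.19917879542517808 yaw -9.24141245365546
bar yaw -10.099443457731494 [ 0.6902 -0.0572  0.217 ] 0.05964097673987112
bar yaw -10.099443457731475 [ 0.6793 -0.0592  0.243 ] 0.05964097673987112
tube 0.018188607251045125 tool xy [ 0.0724 -0.0004 -0.024 ] 1.3986741467029304 0.04685311046958418
tube 0.020892137405658998 tool xy [ 0.0397 -0.0016 -0.024 ] 1.3986741467029304 0.04685311046958418
lip end tool [ 0.0841 -0.0002 -0.038 ]
```

```bash
cat >> edges.py <<'E'
print('----')
for r in(100,120,140,160,180,200):
    p=g[r,220:305];h=(p[25:60].mean()+60)/2
    l=next(i for i in range(30,0,-1) if p[i]<h*1.1);rr=next(i for i in range(50,84) if p[i]<h*1.1)
    l=220+l+(h*1.1-p[l])/(p[l+1]-p[l]);rr=220+rr-1+(p[rr-1]-h*1.1)/(p[rr-1]-p[rr])
    a=W((l,r),zu+.03);b=W((rr,r),zu+.03);q=T.T@((a+b)/2-s['eef_pos']);print(r,l,rr,np.linalg.norm(b-a),q)
print(g[160,232:246],g[160,276:292])
E
python3 edges.py | sed -n '/----/,$p'
```

```text
----
100 236.58382352941177 284.91617647058825 0.018851899333715068 [ 0.0762 -0.0007 -0.024 ]Traceback (most recent call last):
  File "edges.py", line 41, in <module>
    l=next(i for i in range(30,0,-1) if p[i]<h*1.1);rr=next(i for i in range(50,84) if p[i]<h*1.1)
StopIteration
```

```bash
sed -i '/^print(.----/,$d' edges.py
cat >> edges.py <<'E'
print('----')
for r in(105,115,125,135,145,155,190,200,210):
    p=g[r,225:300];print(r,g[r,231:244].astype(int),g[r,278:291].astype(int))
E
python3 edges.py | sed -n '/----/,$p'
```

```text
----
105 [123 123 123 122 116 111 144 169 178 184 190 191 191] [186 185 184 183 181 180 169 133 122 122 120 119 119]
115 [190 190 190 191 184 158 138 161 176 183 190 191 191] [185 184 185 183 181 180 166 123 115 118 121 122 123]
125 [194 194 194 194 195 175 135 158 175 182 189 191 192] [186 185 185 184 182 179 161 118 118 123 123 121 118]
135 [192 192 192 192 192 180 151 159 171 180 186 191 191] [186 186 185 183 181 176 153 120 123 127 124 122 120]
145 [ 84  84  83  83  82  81  92 137 168 178 185 190 192] [187 186 185 183 182 173 140 111 114 121 121 120 118]
155 [ 84  83  83  95 140 183 176 141 160 176 184 190 191] [187 186 185 183 181 169 152 182 194 194 193 194 195]
190 [124 124 125 125 125 126 127 124 131 163 178 185 191] [188 188 187 184 178 155 118 116 120 120 120 120 119]
200 [125 126 127 128 129 129 127 122 123 161 177 184 191] [188 188 187 185 174 140 113 117 118 117 117 116 115]
210 [ 85  85  85  85  86  86  85  83  99 151 174 182 190] [190 189 186 186 175 129  92  85  86  86  86  86  86]
```

>>> drive_tool(
  series=[
    [1,-3.8,-0.8,0,-0.016],
    [1,-3.8,-0.8,0,0],
    [1,-3.8,-0.8,0,0],
    [1,-3.83,-0.7,0,0],
    [1,0,0,-4,0],
    [1,0,0,-4,0],
    [1,0,0,-4,0],
    [1,0,0,-3.4,0],
    [1,0,0,0,0],
    [1,0,0,0,0],
  ],
)

```text
t: 8.85
eef_pos: [0.5167, -0.1168, 0.1467]
tool_rot: [[-0.984, 0.179, 0.0], [0.179, 0.984, -0.0], [-0.0, -0.0, -1.0]]
contact_force: [0.7, 1.2, -3.6]
grip_width: 0.0186
grip_force: 80.3
```

Run:
```python
from h import *
np.set_printoptions(precision=4,suppress=True)
s=env.state();a=grab('scene');b=grab('top')
cv2.imwrite('pics/s4r.png',a[:,:,::-1]);cv2.imwrite('pics/t4r.png',b[:,:,::-1])
print(s['eef_pos'],s['tool_rot'],s['t'],s['contact_force'],s['wrist_torque'])
c=lambda im,x,y:cv2.resize(im[y:y+75,x:x+100],(800,600),interpolation=cv2.INTER_CUBIC)
cv2.imwrite('pics/c4.png',c(a[:,:,::-1],140,215))
u=np.array([.9845,-.1754,0]);v=np.array([.1754,.9845,0])
B=np.array([*(s['eef_pos'][:2]),s['eef_pos'][2]-.007])+.076*u
for n,h in [('headtop',.084),('up',.062),('heel',.012)]:
    for dv in(-.017,0,.017):print(n,dv,proj('scene',B+v*dv+[0,0,h]))
```

```text
[ 0.5167 -0.1168  0.1467] [[-0.9839  0.1789  0.0004]
 [ 0.1789  0.9839 -0.0003]
 [-0.0005 -0.0002 -1.    ]] 8.85 [ 0.6618  1.1523 -3.6312] [ 0.046   0.0703 -0.0174]
headtop -0.017 [176.35   218.6236]
headtop 0 [183.1262 220.654 ]
headtop 0.017 [189.9691 222.7044]
up -0.017 [178.1587 224.4123]
up 0 [184.8066 226.4295]
up 0.017 [191.5188 228.4662]
heel -0.017 [182.0106 236.7407]
heel 0 [188.3844 238.7259]
heel 0.017 [194.8171 240.7295]
```

View pics/c4.png

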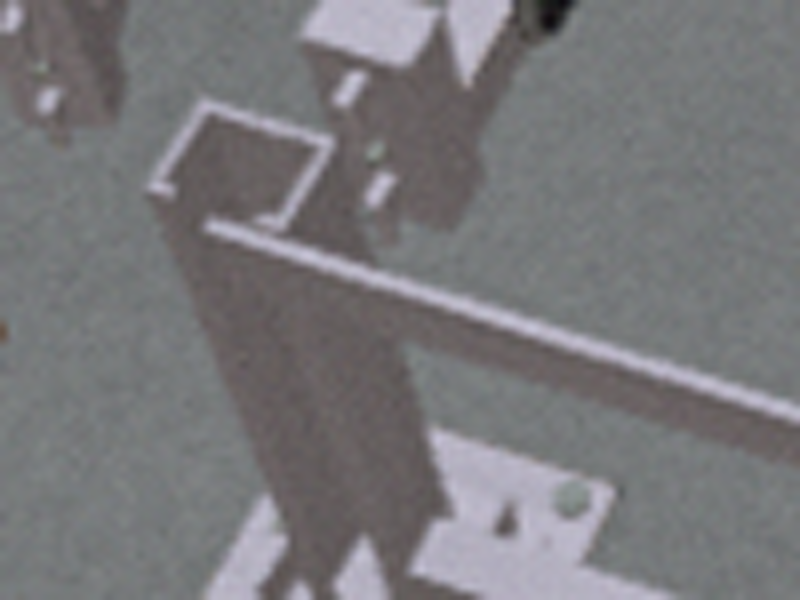

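Run:
```python
from h import *
print(proj('scene',[.6268,-.1565,.245]),proj('scene',[.6338,-.1171,.245]))
print(proj('scene',[.59,-.13,.21])-proj('scene',[.59,-.13,.215]),proj('scene',[.595,-.13,.21])-proj('scene',[.59,-.13,.21]))
```

```text
[164.34893382 226.31754219] [181.10851196 231.46897229]
[0.38006169 1.31289675] [-0.68197938  1.78677223]
```

>>> drive_tool(
  series=[
    [1,0.98,-0.18,-0.2,0],
    [1,0.98,-0.18,0,0],
    [1,0.59,-0.1,0,0],
    [1,0.2,-0.03,0,0],
    [1,0.2,-0.04,0,0],
    [1,0,0,0,0],
  ],
)

```text
t: 9.55
eef_pos: [0.5461, -0.122, 0.1434]
tool_rot: [[-0.984, 0.179, -0.0], [0.179, 0.984, 0.0], [0.0, 0.0, -1.0]]
contact_force: [1.1, -0.8, -5.4]
grip_width: 0.0182
grip_force: 80.4
```

>>> drive_tool(
  series=[
    [1,0.1,-0.02,0,0],
    [1,0.1,-0.02,0,0],
    [1,0.1,-0.02,0,0],
    [1,0,0,0,0],
  ],
)

```text
t: 9.95
eef_pos: [0.5492, -0.1225, 0.1435]
tool_rot: [[-0.984, 0.179, 0.0], [0.179, 0.984, 0.0], [-0.0, 0.0, -1.0]]
contact_force: [0.8, 1.4, -5.5]
grip_width: 0.0182
grip_force: 80.4
```

>>> drive_tool(
  series=[
    [1,0.1,-0.02,0,0],
    [1,0.1,-0.02,0,0],
    [1,0.1,-0.02,0,0],
    [1,0,0,0,0],
  ],
)

```text
t: 10.35
eef_pos: [0.5517, -0.1231, 0.1433]
tool_rot: [[-0.984, 0.179, -0.001], [0.179, 0.984, 0.0], [0.001, -0.0, -1.0]]
contact_force: [-4.5, 2.3, -3.9]
grip_width: 0.0183
grip_force: 80.5
```

>>> drive_tool(
  series=[
    [1,0.1,-0.02,0,0],
    [1,0.1,-0.02,0,0],
    [1,0.1,-0.02,0,0],
    [1,0,0,0,0],
  ],
)

```text
t: 10.75
eef_pos: [0.5543, -0.1236, 0.1431]
tool_rot: [[-0.984, 0.179, -0.002], [0.179, 0.984, 0.0], [0.002, -0.0, -1.0]]
contact_force: [-7.8, 2.8, -3.9]
grip_width: 0.0188
grip_force: 80.6
```

>>> drive_tool(
  series=[
    [1,0.1,-0.02,0,0],
    [1,0.1,-0.01,0,0],
    [1,0.05,-0.01,0,0],
    [1,0,0,0,0],
  ],
)

```text
t: 11.15
eef_pos: [0.5562, -0.1239, 0.1429]
tool_rot: [[-0.984, 0.179, -0.003], [0.179, 0.984, 0.0], [0.003, -0.0, -1.0]]
contact_force: [-12.1, 3.5, -1.3]
grip_width: 0.0185
grip_force: 81.0
```

>>> drive_tool(
  series=[
    [1,-0.03,0.01,-0.1,0],
    [1,0,0,-0.1,0],
    [1,0,0,-0.1,0],
    [1,0,0,-0.1,0],
    [1,0,0,0,0],
  ],
)

```text
t: 11.65
eef_pos: [0.5562, -0.1239, 0.139]
tool_rot: [[-0.984, 0.179, -0.003], [0.179, 0.984, 0.0], [0.003, -0.0, -1.0]]
contact_force: [-10.0, 3.0, -4.2]
grip_width: 0.0181
grip_force: 80.9
```

>>> drive_tool(
  series=[
    [1,0,0,-0.1,0],
    [1,0,0,-0.1,0],
    [1,0,0,-0.1,0],
    [1,0,0,-0.1,0],
    [1,0,0,0,0],
  ],
)

```text
t: 12.15
eef_pos: [0.5561, -0.1239, 0.135]
tool_rot: [[-0.984, 0.179, -0.003], [0.179, 0.984, 0.0], [0.003, -0.0, -1.0]]
contact_force: [-9.8, 3.7, -4.2]
grip_width: 0.0181
grip_force: 80.7
```

>>> drive_tool(
  series=[
    [1,0,0,-0.1,0],
    [1,0,0,-0.1,0],
    [1,0,0,-0.1,0],
    [1,0,0,0,0],
  ],
)

```text
t: 12.55
eef_pos: [0.5562, -0.1239, 0.132]
tool_rot: [[-0.984, 0.179, -0.002], [0.179, 0.984, 0.0], [0.002, -0.0, -1.0]]
contact_force: [-8.2, 4.2, -5.0]
grip_width: 0.0188
grip_force: 80.4
```

>>> drive_tool(
  series=[
    [1,0,0,-0.1,0],
    [1,0,0,-0.1,0],
    [1,0,0,0,0],
  ],
)

```text
t: 12.85
eef_pos: [0.5562, -0.1238, 0.1302]
tool_rot: [[-0.984, 0.179, -0.002], [0.179, 0.984, 0.0], [0.002, -0.0, -1.0]]
contact_force: [-11.8, 4.2, -0.3]
grip_width: 0.018
grip_force: 81.2
```

>>> drive_tool(
  series=[
    [1,0,0,-0.1,0],
    [1,0,0,0,0],
  ],
)

```text
t: 13.05
eef_pos: [0.5562, -0.1238, 0.1295]
tool_rot: [[-0.984, 0.179, -0.003], [0.179, 0.984, -0.0], [0.002, -0.001, -1.0]]
contact_force: [-16.0, 3.5, 8.5]
grip_width: 0.0183
grip_force: 82.3
```

>>> drive_tool(
  series=[
    [1,-0.06,0.01,0,0],
    [1,0,0,0,0],
  ],
)

```text
t: 13.25
eef_pos: [0.5562, -0.1238, 0.1297]
tool_rot: [[-0.984, 0.179, -0.001], [0.179, 0.984, -0.0], [0.001, -0.0, -1.0]]
contact_force: [-10.3, 3.6, 3.6]
grip_width: 0.0187
grip_force: 81.6
```

Run:
```python
from h import *
s=env.state();print(s['eef_pos'],s['contact_force'],s['wrist_torque'])
a=grab('scene');cv2.imwrite('pics/s5r.png',a[:,:,::-1])
cv2.imwrite('pics/c5.png',cv2.resize(a[205:280,155:255,::-1],(800,600),interpolation=cv2.INTER_CUBIC))
```

```text
[ 0.55619513 -0.12384539  0.12965663] [-10.3100609    3.64226106   3.62573469] [0.55857279 1.51737742 0.04324233]
```

View pics/c5.png

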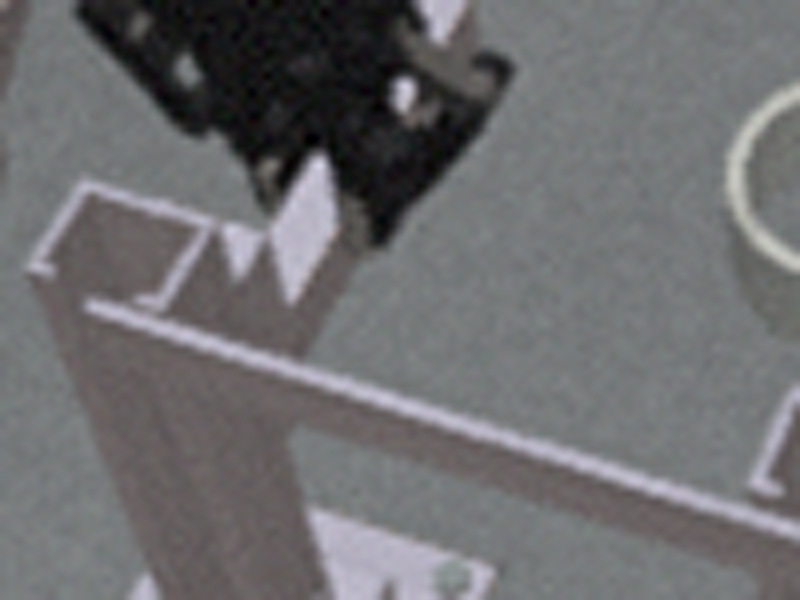

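Run:
```python
from h import *
F=np.array([.6303,-.1368,0]);u=np.array([.9845,-.1754,0]);v=np.array([.1754,.9845,0])
print('top corner R',proj('scene',F+.02*v+[0,0,.245]))
f=lambda p:(np.array(p)+.44-[155,205])*8
for z in(.203,.207,.211,.215):
  print(z,[f(proj('scene',F+.017*v-d*u+[0,0,z])) for d in(0,.022)],)
G=np.array([.6623,.0598,0])
print('fitted',[ (proj('scene',G+.017*v-d*u+[0,0,.207])) for d in(0,.022)])
```

```text
top corner R [181.10275108 231.47145288]
0.203 [array([229.8555851 , 300.32050785]), array([267.17482023, 237.15097165])]
0.207 [array([227.31555595, 292.22961084]), array([264.81847343, 228.96078646])]
0.211 [array([224.75602226, 284.07658496]), array([262.44434278, 220.70878822])]
0.215 [array([222.17675853, 275.86071183]), array([260.0522262, 212.3942745])]
fitted [array([269.88631675, 267.04279966]), array([273.2771797 , 258.20217319])]
```

>>> drive_tool(
  series=[
    [1,-0.05,0.01,-0.05,0],
    [1,0,0,-0.05,0],
    [1,0,0,0,0],
  ],
)

```text
t: 13.6
eef_pos: [0.5561, -0.1238, 0.1291]
tool_rot: [[-0.984, 0.179, -0.0], [0.179, 0.984, -0.001], [0.0, -0.001, -1.0]]
contact_force: [-10.4, 3.8, 9.0]
grip_width: 0.0186
grip_force: 82.5
```

>>> drive_tool(
  series=[
    [0.4,0,0,0.1,0],
    [0.4,0,0,0,0],
    [0.4,0,0,0,0],
    [0.4,0,0,2,0],
    [0.4,0,0,4.5,0],
    [0.4,0,0,4.2,0],
    [1,0,0,0,0],
    [1,3,-0.5,0,0],
    [1,2.9,-0.5,0,0],
    [1,0,0,0,0],
    [1,0,0,0,0],
    [1,0,0,0,0],
  ],
  force=40,
)

```text
t: 14.8
eef_pos: [0.6147, -0.1338, 0.2363]
tool_rot: [[-0.984, 0.179, -0.0], [0.179, 0.984, -0.0], [0.0, -0.0, -1.0]]
contact_force: [-0.6, -0.3, 0.6]
grip_width: -0.0002
grip_force: 0.0
```

Run:
```python
from h import *
s=env.state();print(s['eef_pos'],s['contact_force'],s['grip_width'])
a=grab('wrist');cv2.imwrite('pics/w6.png',cv2.resize(a[:,:,::-1],(800,600),interpolation=cv2.INTER_CUBIC));grab('scene','s6r.png')
```

```text
[ 0.61472951 -0.13377164  0.23627709] [-0.63202619 -0.25376971  0.62746135] -0.00017643312854257828
```

View pics/w6.png

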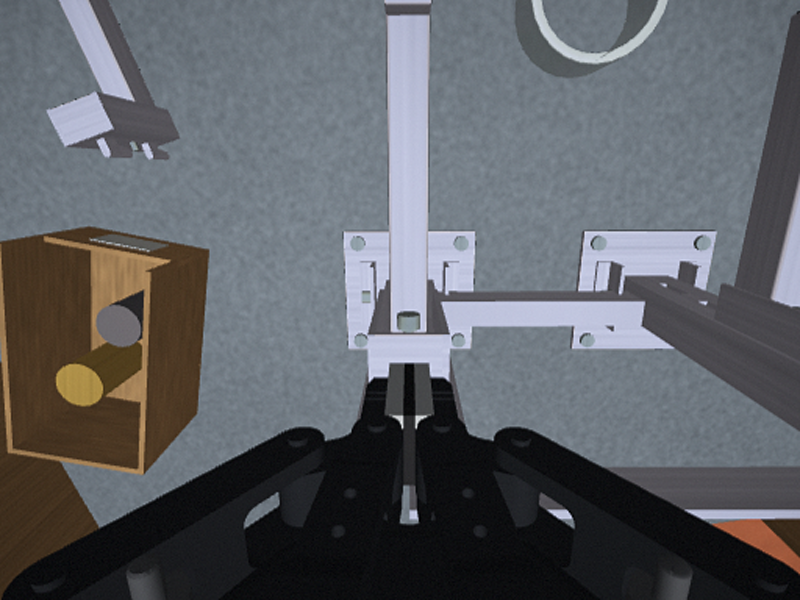

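The view shows the arm hanging level on the upright, with the tube at (408,180) and the head top at (408,350) just below the closed fingers. Now I'll press on the head top.

>>> drive_tool(
  series=[
    [1,0,0,-1.5,0],
    [1,0,0,-0.7,0],
    [1,0,0,-0.2,0],
    [1,0,0,-0.2,0],
    [1,0,0,-0.1,0],
    [1,0,0,0,0],
  ],
)

```text
t: 15.5
eef_pos: [0.6153, -0.1339, 0.2095]
tool_rot: [[-0.984, 0.179, 0.0], [0.179, 0.984, -0.0], [-0.0, -0.0, -1.0]]
contact_force: [-0.1, -0.4, 0.6]
grip_width: 0.0001
grip_force: 0.0
```

>>> drive_tool(
  series=[
    [1,0,0,-0.1,0],
    [1,0,0,-0.1,0],
    [1,0,0,-0.05,0],
    [1,0,0,0,0],
  ],
)

```text
t: 15.9
eef_pos: [0.6152, -0.1339, 0.2069]
tool_rot: [[-0.984, 0.179, -0.0], [0.179, 0.984, -0.0], [0.0, -0.0, -1.0]]
contact_force: [0.3, 0.1, -0.6]
grip_width: -0.0002
grip_force: 0.0
```

>>> drive_tool(
  series=[
    [1,0,0,-0.05,0],
    [1,0,0,-0.05,0],
    [1,0,0,-0.05,0],
    [1,0,0,0,0],
  ],
)

```text
t: 16.3
eef_pos: [0.6154, -0.1339, 0.2064]
tool_rot: [[-0.984, 0.179, 0.001], [0.179, 0.984, -0.001], [-0.001, -0.0, -1.0]]
contact_force: [-4.2, 0.0, 11.7]
grip_width: 0.0002
grip_force: 6.1
```

>>> drive_tool(
  series=[
    [1,0,0,-0.05,0],
    [1,0,0,0,0],
    [1,0,0,0,0],
  ],
)

```text
t: 16.6
eef_pos: [0.6155, -0.1339, 0.2063]
tool_rot: [[-0.984, 0.179, 0.001], [0.179, 0.984, -0.001], [-0.001, -0.001, -1.0]]
contact_force: [-7.0, 0.5, 17.3]
grip_width: 0.0004
grip_force: 8.4
```

Run:
```python
import cv2,numpy as np
a=cv2.imread('pics/w1.png')[310:400,360:480];b=cv2.imread('pics/w6.png')[280:370,348:468]
r=lambda x:cv2.resize(x,(400,300),interpolation=cv2.INTER_CUBIC)
cv2.imwrite('pics/c7.png',np.hstack([r(a),r(b)]))
```

```text
(no output)
```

View pics/c7.png

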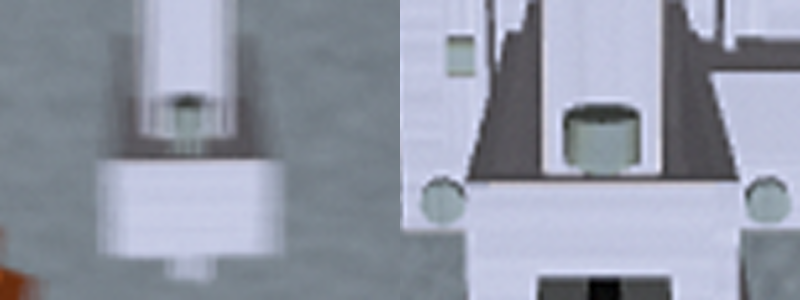

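Run:
```python
from h import *
p=env.camera_params('wrist');K=p['intrinsics'];C=p['tool_from_camera']
def X(pos,yaw,px,z):
    c,s=np.cos(yaw),np.sin(yaw);W=np.eye(4);W[:3,:3]=np.array([[-c,s,0],[-s,-c,0],[0,0,-1]]).T@np.diag([1,1,1]) if 0 else np.column_stack([[-c,-s,0],[-s,c,0],[0,0,-1]]);W[:3,3]=pos
    M=W@C;d=M[:3,:3]@np.linalg.solve(K,[(px[0]+.5)*.64-.5,(px[1]+.5)*.64-.5,1]);q=M[:3,3]+d*(z-M[2,3])/d[2]
    return q[:2]@[c,s]
y1=np.radians(10.);y6=np.radians(-10.3)
P1=[.4218,.2869,.231];P6=[.6147,-.1338,.2363]
for h in(.0385,.0435):
    print(h,'bench',X(P1,y1,(417,357.4),.084)-X(P1,y1,(417,338.5),h),'now',X(P6,y6,(408,334),.207)-X(P6,y6,(408,311.5),.123+h),'knob back now',X(P6,y6,(408,334),.207)-X(P6,y6,(408,331.6),.123+h))
```

```text
0.0385 bench -0.0033580166307451975 now -0.004768888642946112 knob back now -0.015590872964720282
0.0435 bench -0.0014436256038399264 now -0.003191545647733496 knob back now -0.013763708678753761
```

The knob stands in the same place relative to the head as on the bench, where the catch was out. That fits a snapped catch. A gentle lift test will confirm it.

>>> drive_tool(
  series=[
    [1,0,0,1,0],
    [0.4,0,0,2,0],
    [0.4,-3,0.5,0,0],
    [0.4,-2.9,0.5,0,0],
    [0.4,0,0,0,0],
    [0.4,0,0,-4.5,0],
    [0.4,0,0,-4,0],
    [0.4,0,0,-1.8,0],
    [0.4,0,0,0,0],
    [0.7,0,0,0,0],
    [1,0,0,0,0],
    [1,0,0,0,0],
    [1,0,0,0,0],
  ],
  force=40,
)

```text
t: 17.9
eef_pos: [0.5571, -0.1239, 0.1334]
tool_rot: [[-0.984, 0.179, 0.002], [0.179, 0.984, -0.001], [-0.002, -0.0, -1.0]]
contact_force: [-0.7, 1.6, 7.3]
grip_width: 0.0188
grip_force: 44.6
```

>>> drive_tool(
  series=[
    [1,0,0,0.1,0],
    [1,0,0,0.1,0],
    [1,0,0,0.05,0],
    [1,0,0,0,0],
  ],
)

```text
t: 18.3
eef_pos: [0.5566, -0.1239, 0.1347]
tool_rot: [[-0.984, 0.179, 0.001], [0.179, 0.984, 0.0], [-0.001, 0.0, -1.0]]
contact_force: [7.1, 0.3, -5.6]
grip_width: 0.0193
grip_force: 42.8
```

>>> drive_tool(
  series=[
    [1,0,0,0.1,0],
    [1,0,0,0.05,0],
    [1,0,0,0,0],
  ],
)

```text
t: 18.6
eef_pos: [0.5562, -0.1239, 0.136]
tool_rot: [[-0.984, 0.179, 0.0], [0.179, 0.984, 0.0], [-0.0, 0.0, -1.0]]
contact_force: [4.0, 1.7, -7.3]
grip_width: 0.0189
grip_force: 42.7
```

>>> drive_tool(
  series=[
    [1,0,0,0.1,0],
    [1,0,0,0,0],
  ],
)

```text
t: 18.8
eef_pos: [0.5561, -0.1239, 0.1369]
tool_rot: [[-0.984, 0.179, -0.0], [0.179, 0.984, 0.0], [0.0, 0.0, -1.0]]
contact_force: [4.5, 1.9, -7.3]
grip_width: 0.0191
grip_force: 42.5
```

>>> drive_tool(
  series=[
    [1,0,0,0.1,0],
    [1,0,0,0.1,0],
    [1,0,0,0,0],
  ],
)

```text
t: 19.1
eef_pos: [0.5561, -0.1239, 0.1388]
tool_rot: [[-0.984, 0.179, -0.0], [0.179, 0.984, 0.0], [0.0, 0.0, -1.0]]
contact_force: [4.8, 2.3, -10.2]
grip_width: 0.019
grip_force: 42.1
```

Run:
```python
from h import *
s=env.state();print(s['eef_pos'],s['contact_force'],s['wrist_torque'])
grab('scene','s8r.png')
```

```text
[ 0.55611614 -0.12392444  0.13882985] [  4.79378206   2.29794156 -10.16260722] [ 0.3195889  -0.77688187  0.1514235 ]
```

```bash
python3 -c "
from h import *
grab('wrist','w8r.png')"
```

>>> drive_tool(
  series=[
    [1,0,0,-0.1,0],
    [1,0,0,-0.1,0],
    [1,0,0,-0.1,0],
    [1,0,0,-0.1,0],
    [1,0,0,-0.1,0],
    [1,0,0,0,0],
  ],
)

```text
t: 19.8
eef_pos: [0.5569, -0.124, 0.1344]
tool_rot: [[-0.984, 0.179, 0.002], [0.179, 0.984, -0.0], [-0.002, -0.0, -1.0]]
contact_force: [4.8, 0.9, 3.9]
grip_width: 0.019
grip_force: 44.0
```

Run:
```python
from h import *
g=lambda f:cv2.cvtColor(cv2.imread('pics/'+f),cv2.COLOR_BGR2GRAY)
s=env.state();print(s['eef_pos'],s['contact_force'],s['wrist_torque'])
grab('wrist','w9r.png');grab('scene','s9r.png')
for n in ['w8r.png','w9r.png']:
    G=g(n)
    print(n,'lip rows',G[66:96,262],'cols',G[120,232:244],G[120,278:290])
R=g('w9r.png')[68:100,228:296].astype(np.uint8);r=cv2.matchTemplate(g('w8r.png')[58:110,220:304],R,cv2.TM_CCOEFF_NORMED);print(cv2.minMaxLoc(r))
T=g('s9r.png')[228:246,180:190];r=cv2.matchTemplate(g('s8r.png')[220:254,172:198],T,cv2.TM_CCOEFF_NORMED);print(cv2.minMaxLoc(r))
```

```text
[ 0.55690584 -0.12403129  0.13444552] [4.76297565 0.91887219 3.88407449] [ 0.06648681 -1.45176463  0.15569574]
w8r.png lip rows [122 122 120 120 120 117 180 193 193 193 192 189 191 188 190 188 190 185
 180 134  80  63 177 185 182 183 181 181 185 184] cols [122 118 119 121 121 121 119 171 173 184 191 189] [183 183 182 180 178 166  92 117 117 120 124 123]
w9r.png lip rows [121 123 121 125  94 185 190 194 195 192 191 191 187 190 188 190 185 181
 134  85  74  67 174 186 184 183 185 182 182 183] cols [119 116 118 119 122 121  96 171 172 179 189 187] [182 181 180 178 177 126 116 118 115 119 123 121]
(-0.11709993332624435, 0.9095008969306946, (0, 0), (8, 10))
(-0.3637601137161255, 0.9453735947608948, (6, 15), (8, 8))
```

The lift test moved the arm about 4–5 mm with little resistance, so the catch has not locked. I'll touch the fitted arm's head top lightly to get a height reference for home.

>>> drive_tool(
  series=[
    [0.4,0,0,0,0],
    [0.4,0,0,0,0],
    [0.4,0,0,0,0],
    [0.4,0,0,3,0],
    [0.4,0,0,4.5,0],
    [0.8,0,0,2.7,0],
    [1,0,4.6,0,0],
    [1,0,4.7,0,0],
    [1,0,4.7,0,0],
    [1,0,4.7,0,0],
    [1,4.5,0,0,0],
    [1,4.5,0,0,0],
    [1,0,0,-2,0],
    [1,0,0,-0.6,0],
    [1,0,0,0,0],
    [1,0,0,0,0],
  ],
)

```text
t: 21.5
eef_pos: [0.6459, 0.0628, 0.2106]
tool_rot: [[-0.984, 0.179, 0.0], [0.179, 0.984, -0.0], [-0.0, -0.0, -1.0]]
contact_force: [-0.4, -0.8, 0.2]
grip_width: 0.0
grip_force: 0.0
```

>>> drive_tool(
  series=[
    [1,0,0,-0.1,0],
    [1,0,0,-0.1,0],
    [1,0,0,-0.1,0],
    [1,0,0,0,0],
  ],
)

```text
t: 21.9
eef_pos: [0.6462, 0.0629, 0.2072]
tool_rot: [[-0.984, 0.179, 0.0], [0.179, 0.984, -0.0], [-0.0, -0.0, -1.0]]
contact_force: [0.1, -1.2, 2.1]
grip_width: 0.0
grip_force: 0.9
```

>>> drive_tool(
  series=[
    [1,0,0,-0.05,0],
    [1,0,0,-0.05,0],
    [1,0,0,0,0],
  ],
)

```text
t: 22.2
eef_pos: [0.6463, 0.0629, 0.2071]
tool_rot: [[-0.984, 0.179, 0.001], [0.179, 0.984, -0.001], [-0.001, -0.001, -1.0]]
contact_force: [-7.1, -2.4, 14.8]
grip_width: -0.0001
grip_force: 7.6
```

>>> drive_tool(
  series=[
    [1,0,0,1.5,0],
    [1,0,0,1.6,0],
    [1,0,0,0,0],
    [1,0,0,0,0],
  ],
)

```text
t: 22.6
eef_pos: [0.6464, 0.0631, 0.2377]
tool_rot: [[-0.984, 0.179, 0.001], [0.179, 0.984, -0.0], [-0.001, 0.0, -1.0]]
contact_force: [-0.8, 0.6, -0.0]
grip_width: 0.0
grip_force: 0.0
```

```bash
cat > knob.py <<'E'
from h import *
def knob(f):
    I=cv2.imread('pics/'+f).astype(int);b,g,r=I[...,0],I[...,1],I[...,2]
    m=((g-b>4)&(g>r+6)).astype(np.uint8);m[:170]=0;m[222:]=0;m[:,:235]=0;m[:,290:]=0
    n,l,st,c=cv2.connectedComponentsWithStats(m);print(f,[(list(st[i]),c[i].round(1)) for i in range(1,n) if st[i][4]>8])
    print(I[190:220,261].tolist())
E
python3 - <<'E'
from knob import *
s=env.state();print(s['eef_pos'],s['t'])
grab('wrist','wf.png');knob('wf.png')
cv2.imwrite('pics/w6r.png',cv2.resize(cv2.imread('pics/w6.png'),(512,384),interpolation=cv2.INTER_AREA));knob('w6r.png')
E
```

```text
[0.6464285  0.06310207 0.23770633] 22.6
wf.png []
[[219, 194, 190], [219, 194, 189], [219, 193, 188], [219, 194, 190], [218, 192, 190], [217, 193, 189], [218, 194, 189], [220, 194, 189], [219, 194, 190], [227, 202, 197], [107, 97, 93], [58, 62, 56], [61, 61, 58], [55, 53, 53], [129, 126, 116], [150, 145, 132], [153, 149, 134], [152, 147, 132], [153, 145, 132], [155, 147, 133], [153, 145, 131], [156, 148, 134], [158, 152, 138], [159, 157, 141], [157, 156, 142], [161, 162, 149], [109, 107, 103], [101, 96, 98], [197, 184, 188], [219, 196, 190]]
w6r.png []
[[225, 199, 195], [225, 199, 196], [223, 199, 194], [223, 198, 193], [223, 199, 194], [224, 199, 195], [223, 199, 194], [228, 203, 199], [226, 201, 196], [115, 104, 99], [59, 60, 55], [55, 58, 54], [72, 74, 68], [149, 141, 128], [166, 155, 141], [163, 154, 139], [162, 153, 139], [161, 153, 137], [160, 149, 136], [160, 151, 137], [162, 153, 139], [166, 157, 141], [146, 137, 126], [104, 97, 97], [173, 163, 167], [219, 197, 194], [224, 199, 194], [221, 195, 190], [221, 197, 191], [224, 199, 195]]
```

>>> drive_tool(
  series=[
    [1,-3,0,1,0],
    [1,-1.8,-3.5,0,0],
    [1,0,-4.6,0,0],
    [1,0,-4.6,0,0],
    [1,0,-4.6,0,0],
    [1,0,-2.38,0,0],
    [1,1.6,0,-1,0],
    [1,0,0,0,0],
    [1,0,0,0,0],
  ],
)

```text
t: 23.55
eef_pos: [0.6139, -0.1332, 0.2364]
tool_rot: [[-0.984, 0.178, -0.001], [0.178, 0.984, 0.001], [0.001, 0.001, -1.0]]
contact_force: [-0.2, 0.7, 0.1]
grip_width: 0.0
grip_force: 0.0
```

Run:
```python
from knob import *
s=env.state();print(s['eef_pos'],s['t'])
grab('wrist','wb.png');knob('wb.png');grab('scene','s10r.png')
```

```text
[ 0.61393636 -0.13318337  0.23644656] 23.55
wb.png []
[[224, 199, 195], [223, 198, 194], [224, 199, 195], [223, 198, 193], [224, 199, 195], [224, 201, 196], [223, 198, 194], [224, 200, 195], [225, 201, 196], [234, 208, 204], [112, 99, 95], [57, 60, 56], [59, 59, 57], [57, 59, 58], [155, 146, 132], [161, 151, 137], [163, 154, 139], [162, 154, 138], [160, 151, 137], [160, 150, 136], [160, 150, 135], [160, 152, 138], [161, 154, 139], [173, 165, 147], [98, 91, 89], [147, 143, 146], [206, 188, 188], [224, 200, 195], [222, 197, 192], [221, 196, 192]]
```

The knob protrudes no more than on the fitted arm, and a held-in pin would add about 9 px. That points to the catch being out, with the earlier lift taking up hook play. I'll repeat the lift a little further to settle it.

>>> drive_tool(
  series=[
    [0.4,0,0,0.3,0],
    [0.4,-2.9,0.5,0,0],
    [0.4,-2.9,0.5,0,0],
    [0.4,0,0,0,0],
    [0.4,0,0,-4.5,0],
    [0.4,0,0,-4,0],
    [0.4,0,0,-1.8,0],
    [0.4,0,0,0,0],
    [0.7,0,0,0,0],
    [1,0,0,0,0],
    [1,0,0,0,0],
    [1,0,0,0.1,0],
    [1,0,0,0.1,0],
    [1,0,0,0.1,0],
    [1,0,0,0.1,0],
    [1,0,0,0.1,0],
    [1,0,0,0,0],
  ],
  force=60,
)

```text
t: 25.35
eef_pos: [0.5561, -0.1237, 0.1418]
tool_rot: [[-0.984, 0.179, -0.0], [0.179, 0.984, 0.0], [0.0, 0.0, -1.0]]
contact_force: [4.9, -0.2, -7.0]
grip_width: 0.0181
grip_force: 58.9
```

>>> drive_tool(
  series=[
    [1,0,0,0.1,0],
    [1,0,0,0,0],
  ],
)

```text
t: 25.55
eef_pos: [0.556, -0.1237, 0.1427]
tool_rot: [[-0.984, 0.179, -0.001], [0.179, 0.984, 0.0], [0.001, 0.0, -1.0]]
contact_force: [5.0, 0.2, -9.8]
grip_width: 0.0181
grip_force: 58.9
```

>>> drive_tool(
  series=[
    [1,0,0,0.1,0],
    [1,0,0,0,0],
  ],
)

```text
t: 25.75
eef_pos: [0.556, -0.1238, 0.1436]
tool_rot: [[-0.984, 0.179, -0.001], [0.179, 0.984, 0.0], [0.001, 0.0, -1.0]]
contact_force: [7.2, -0.3, -11.8]
grip_width: 0.0186
grip_force: 59.0
```

>>> drive_tool(
  series=[
    [1,0,0,0.1,0],
    [1,0,0,0.1,0],
    [1,0,0,0,0],
  ],
)

```text
t: 26.05
eef_pos: [0.5562, -0.1238, 0.1454]
tool_rot: [[-0.984, 0.179, 0.0], [0.179, 0.984, 0.0], [0.0, 0.0, -1.0]]
contact_force: [9.9, -0.4, -16.8]
grip_width: 0.0183
grip_force: 59.8
```

Run:
```python
from h import *
s=env.state();print(s['eef_pos'],s['contact_force'],s['wrist_torque'])
grab('wrist','w11r.png');grab('scene','s11r.png')
g=lambda f:cv2.cvtColor(cv2.imread('pics/'+f),cv2.COLOR_BGR2GRAY)
for n in ['w11r.png','w9r.png','w3r.png']:
    G=g(n);print(n,G[66:96,262].tolist())
    for r in(82,120,160): print(r,G[r,228:246].tolist(),G[r,276:294].tolist())
```

```text
[ 0.55617701 -0.12382879  0.14544999] [  9.94183505  -0.41639355 -16.78080768] [ 0.11889351 -1.73667151  0.11999963]
w11r.png [123, 122, 123, 123, 121, 124, 123, 106, 179, 193, 194, 195, 192, 191, 192, 189, 188, 190, 188, 183, 181, 103, 89, 177, 184, 185, 183, 182, 182, 184]
82 [113, 113, 118, 122, 124, 122, 100, 178, 187, 186, 188, 187, 186, 188, 187, 187, 187, 188] [186, 189, 189, 187, 186, 187, 188, 189, 190, 188, 185, 95, 113, 115, 115, 116, 113, 117]
120 [124, 127, 129, 130, 123, 123, 119, 119, 123, 121, 99, 148, 171, 177, 186, 190, 191, 192] [185, 186, 183, 184, 179, 181, 184, 107, 115, 115, 119, 121, 125, 128, 125, 125, 123, 123]
160 [120, 119, 121, 118, 119, 119, 119, 120, 118, 121, 120, 99, 134, 169, 176, 185, 190, 192] [187, 185, 185, 183, 183, 181, 135, 118, 123, 124, 124, 122, 124, 124, 124, 122, 124, 126]
w9r.png [121, 123, 121, 125, 94, 185, 190, 194, 195, 192, 191, 191, 187, 190, 188, 190, 185, 181, 134, 85, 74, 67, 174, 186, 184, 183, 185, 182, 182, 183]
82 [112, 115, 116, 118, 118, 121, 144, 176, 186, 187, 185, 187, 185, 184, 186, 187, 184, 185] [183, 186, 187, 185, 
[... 444 characters left out ...]
ng [122, 119, 118, 118, 122, 121, 122, 103, 181, 191, 196, 196, 194, 196, 195, 191, 191, 190, 192, 192, 188, 183, 156, 83, 64, 148, 183, 185, 185, 187]
82 [117, 119, 119, 123, 107, 182, 188, 192, 190, 192, 192, 190, 191, 191, 190, 191, 189, 189] [193, 192, 192, 193, 193, 192, 192, 192, 190, 192, 189, 192, 191, 165, 110, 113, 116, 119]
120 [186, 186, 184, 187, 186, 187, 188, 188, 190, 103, 179, 172, 183, 191, 190, 193, 192, 191] [189, 188, 187, 185, 185, 183, 181, 181, 182, 100, 123, 122, 121, 118, 122, 124, 122, 122]
160 [83, 84, 83, 87, 85, 83, 80, 118, 197, 193, 94, 173, 174, 183, 191, 191, 193, 192] [190, 189, 187, 186, 184, 183, 181, 187, 115, 199, 196, 193, 194, 195, 194, 194, 194, 194]
```

The resistance kept climbing to −17 N, and the lip image shows the tube pitching in the pads. The head is held, so the catch is locked. I'll lower, release and settle it with one light press on the head.

>>> drive_tool(
  series=[
    [1,0,0,-0.2,0],
    [1,0,0,-0.2,0],
    [1,0,0,-0.2,0],
    [1,0,0,-0.2,0],
    [1,0,0,-0.1,0],
    [0.4,0,0,0,0],
    [0.4,0,0,0,0],
    [0.4,0,0,0,0],
    [0.4,0,0,4.5,0],
    [0.8,0,0,4.8,0],
    [1,0,0,0.7,0],
    [1,2.95,-0.5,0,0],
    [1,2.95,-0.5,0,0],
    [1,0,0,-1.8,0],
    [1,0,0,-0.6,0],
    [1,0,0,-0.2,0],
    [1,0,0,-0.1,0],
    [1,0,0,0,0],
  ],
)

```text
t: 27.95
eef_pos: [0.6151, -0.1339, 0.2105]
tool_rot: [[-0.984, 0.179, 0.001], [0.179, 0.984, -0.0], [-0.001, -0.0, -1.0]]
contact_force: [0.3, -0.2, -0.6]
grip_width: -0.0001
grip_force: 0.0
```

>>> drive_tool(
  series=[
    [1,0,0,-0.1,0],
    [1,0,0,-0.1,0],
    [1,0,0,-0.1,0],
    [1,0,0,-0.1,0],
    [1,0,0,-0.05,0],
    [1,0,0,0,0],
  ],
)

```text
t: 28.55
eef_pos: [0.6154, -0.1337, 0.2064]
tool_rot: [[-0.984, 0.179, 0.001], [0.179, 0.984, -0.001], [-0.001, -0.0, -1.0]]
contact_force: [-4.6, 0.1, 12.3]
grip_width: -0.0002
grip_force: 6.2
```

>>> drive_tool(
  series=[
    [1,0,0,1,0],
    [1,0,0,2,0],
    [1,0,0,3,0],
    [1,0,0,4,0],
    [1,-4,0,0,0],
    [1,0,0,0,0],
    [1,0,0,0,0],
    [1,0,0,0,0],
  ],
)

```text
t: 29.35
eef_pos: [0.5756, -0.1339, 0.3056]
tool_rot: [[-0.984, 0.179, 0.0], [0.179, 0.984, 0.0], [-0.0, 0.0, -1.0]]
contact_force: [-1.0, 0.8, -0.1]
grip_width: 0.0006
grip_force: 0.0
```

Run:
```python
from h import *
grab('scene','s12.png');grab('top','t12.png')
a=cv2.imread('pics/s12.png').astype(int);b=cv2.imread('pics/s.png').astype(int)
for n,(x,y) in dict(short=(150,211),tape=(262,224),can=(416,300),carton=(99,265)).items():
    print(n,np.abs(a-b)[y-20:y+20,x-20:x+20].mean())
for c,z in(('top',.138),):
    for t in('long_tube','long_heel','long_head'):
        for r in env.boxes_of(c,t)[:3]: print(t,r['location'],r['score'])
u=np.array([.9845,-.1754,0]);B=np.array([.6303,-.1368,.123])
print('expected tube',proj('top',B-.075*u+[0,0,.015]),env.state()['contact_force'])
print(env.finish_job())
```

```text
short 8.770833333333334
tape 9.150208333333333
can 8.870625
carton 6.908125
long_tube [128.3, 187.7] 0.7
long_tube [295.8, 151.5] 0.53
long_heel [187.0, 135.4] 0.89
long_heel [300.4, 151.0] 0.83
long_heel [126.7, 189.0] 0.8
long_head [128.0, 185.9] 0.8
long_head [190.8, 134.4] 0.78
long_head [296.6, 150.0] 0.71
expected tube [300.54465813 145.43812579] [ 0.24246284  0.06463552 -0.09867471]
the job is handed in; nothing more can be done
None
```

The long arm is hooked into the bare upright and pressed home, its head top within about 1 mm of the fitted arm's by touch. Its catch held against a 17 N lift test (no direct view of the pin), and I let go and handed the job in at about 29 s.

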